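# Free the bit canister's cap, whichever way it unscrews

## Robot

A 6-joint arm with a two-finger parallel gripper is mounted at the origin on the work surface. World frame = base frame: x ahead of the robot, y to its left, z up, the work surface at z = 0. Lengths are in mm, angles in rad, forces in N, time in s.
With the tool pointing down it reaches from about 350 to 975 mm from the base axis. Payload 7.1 kg.
Tool frame: the origin (TCP) lies on the centre line of the jaws, within the pads' length; the fingertips stand 8 mm ahead of it and the grasp point (between the pads) lies 11 mm behind it; z points along the fingers, x is the direction in which the jaws open and shut, and the axes are right-handed (so a half turn about z gives the same grasp; the last joint's range is limited). The gripper opens to 88 mm and grips with 3 to 60 N. Pads are 20 mm wide; open, the fingers measure 115 mm over their backs; the gripper's body (75 mm by 178 mm) begins 61 mm behind the grasp point.
Start: joints at [-1.338, 0.423, 1.63, -0, 1.089, -0.019], TCP at [155.736, -605.269, 230.675] pointing down, gripper open.
Joint ranges: [-3, 3], [-0.9, 2.11], [0.09, 2.58], [-1.31, 4.45], [0.11, 2.69], [-2.54, 2.54]. Speed limits (rad/s): [2.39, 2.39, 3.01, 3.14, 3.14, 3.14].

## Interface

Orientations are given as a rotation vector (axis times angle).
In Python, from workcell import ctrl gives the robot as it stands.
- The arm moves only by the shell command python3 -m handwheel 'ROWS'. ROWS is JSON, a list of rows, each a list of 3 entries, a list of its own where there are three numbers: the turn, a rotation vector about the tool's x, y, z in rad, then the shift along the tool's x, y, z in mm, then the opening, from 0 (shut) to 1 (fully open). In form: [[[ax, ay, az], [tx, ty, tz], jaw], ...]. A call has exactly 10 rows; each row shifts and turns the pose as measured when the row begins, along the tool's axes as they then stand; what a row does not reach is not made up. A row lasts 1/12 s, in which the tool goes at most 41.7 mm and 7.16 degrees, less where a joint would pass 70% of its speed; a pose out of reach is approached as far as the arm can. A call with a gripper value outside its range is refused whole. The fingers move at their own pace and stop on an object; the grip force is fixed at half the most. Time passes only in rows, so rows that do not move let the fingers close, or fill a call up. It gives the time, the measured TCP pose, the force and the opening at its end, in the units of the state.
- ctrl.get_obs(): the state, without advancing time (a new reading comes with each control period).
- ctrl.get_image(name): name is "scene" or "top"; returns a dict with "pixels" (400x640x3 uint8, red, green, blue), "camera_matrix" (3x3 intrinsics, pixels), "rvec" (rotation vector, rad) and "tvec" (3), from world to camera coordinates, as OpenCV has them. Camera axes: x right, y down, z forward; pixel columns grow to the right and rows downward; lengths in mm; the calibration is good to about 2 mm. A picture is of the moment at which its call begins. There is no depth.
- ctrl.close_job(): hands the job in, once; it reports no verdict.
Trained networks look in a picture, given as the dict that the camera call returned (one of the last four; its "shot" number tells which), for a name from the list of things; names that differ only in an ending like _2 or _b are one class to them, and where a whole thing is asked for, a point or a joint stands for the part that bears it (a point fixed in the world has none). Each returns a list of dicts, best first, with "score" (0 to 1); they miss things now and then, are a little off and sometimes report something else, mostly with a low value. They report only what shows in the picture. A call takes as long as a camera call. They do not tell look-alikes from the thing itself.
- ctrl.look_for(picture, query): "position" ([x, y, z] in mm, in the coordinates of the camera as it stood for that picture, good to about 4 mm: the middle of the surface that is visible of it).
- ctrl.spot_point(picture, query): "position" ([x, y, z] in mm, in the coordinates of the camera as it stood for that picture, good to about 4 mm: a listed point, or the origin of a listed thing).
The state is a dict: "t": time; "qpos": joint angles; "qvel": joint speeds; "joint_torque": joint torques, N m; "ee_pos": TCP position; "orientation": TCP orientation; "ft_force": force on the tool from outside, world axes, zero at the start; "moment": the same for the moment, N m; "width": finger opening in mm.
Only numpy, scipy, OpenCV 4.12 (cv2) and the standard library are available. Lean on these libraries where they do the work, as an engineer would, in place of code of your own. Each camera call takes 0.05 s, during which the arm holds its last target.

## Task

A box of screws was left on top of the blue hexagonal cap of the drill-bit canister: set the box in the grey parts bin first. Then undo the cap - it may be right-handed or left-handed, so try it both ways - and lift it off, and finish while still holding it upright and still in the gripper, about 10 cm above its seat and touching nothing else. Leave the screwdriver, the tape roll and the red case alone.

Things in the scene. Friction and masses are not known exactly. Their poses are not given: they have to be found in the camera images.
- screwbox: Green plastic screw box with a yellow label on top, 60 (its x) by 44 (its y) by 44 mm high, about 130 g, loose; it starts lying on top of the cap, turned at any angle up to about 35 degrees to it. Origin: centre of its underside, z up.
- bin: Grey open parts bin fixed to the bench, 130 (its x) by 150 (its y) by 36 mm high, walls and floor about 4 mm thick, otherwise empty. Origin: centre of its underside.
- cap: Blue hexagonal cap, 50 mm across flats, 40 mm high, about 90 g, loose but locked on the canister's neck. Origin: centre of its underside, z up; its flats face its own x axis and every 60 degrees from that (opposite flats are parallel). The way it undoes, clockwise or anticlockwise, is not marked and changes from case to case. Unlocked, it lifts straight up and clears the neck after 34 mm.
- cap_top (a point): Centre of the cap's flat top, 40 mm above its underside. It is a quarter-turn cap: the wrong way it stops dead within about 12 degrees (forcing it only makes the grip slip); the right way it turns easily, is unlocked from about 70 degrees from its start and stops at about 90 degrees, still unlocked. Locked, it has 2 mm of play and cannot be pulled off.
- neck_seat (a point): Centre of the canister's shoulder, on which the cap's underside sits, 85 mm above the bench, on the canister's axis. The neck that rises from it inside the cap is 32 mm high and 37 mm in diameter.
- driver: Bystander: orange-handled screwdriver, 200 mm long, lying on the bench beyond the work. Origin under its middle.
- tape: Bystander: yellow roll of tape lying flat, 90 mm in diameter, 24 mm high. Origin: centre of its underside.
- redcase: Bystander: closed red plastic case, 100 by 75 by 30 mm. Origin: centre of its underside.
- canister: Olive drill-bit canister: a tube 58 mm in diameter on a round foot 88 mm in diameter, bolted to the bench (it cannot move). Origin: centre of its foot on the bench.
Things that resemble listed ones, but are neither listed nor needed, are in the scene too. Of the things like the canister, leave any that is orange or pink; of the rest the smaller one is meant.

How it is judged:
By the outcome, as a careful person would: the job done as asked, in the order asked, and still so for the second after the job is handed in, while the arm keeps its last pose, push and grip.
It also fails if it takes over 67 s, if anything falls off the work surface, if the arm or the gripper's body presses on something with over 40 N, if the wrist force passes 120 N, or if a joint passes its speed limit or range.

## Working session

There is one attempt and no reset: what is moved stays moved. The work goes in short steps, Python scripts to look and compute and a shell command to move; the robot and the scene stay as the last step left them, time stands still between calls to the robot, and variables do not carry over. Pictures are saved under pics/ and viewed, and the job is handed in when it is done.

```bash
mkdir -p pics; ls; cat > h.py <<'E'
import numpy as np, cv2
from workcell import ctrl
def cam(p):
    R=cv2.Rodrigues(np.array(p["rvec"],float))[0]; return R,np.array(p["tvec"],float).reshape(3),np.array(p["camera_matrix"],float)
def toworld(p,x):
    R,t,K=cam(p); return R.T@(np.array(x)-t)
def proj(p,X):
    R,t,K=cam(p); c=K@(R@np.array(X,float)+t); return c[:2]/c[2]
def ray(p,uv,z):
    R,t,K=cam(p); d=R.T@np.linalg.inv(K)@np.array([uv[0],uv[1],1.]); o=-R.T@t
    return o+d*(z-o[2])/d[2]
def save(p,n): cv2.imwrite("pics/"+n,cv2.cvtColor(np.array(p["pixels"]),cv2.COLOR_RGB2BGR))
E
python3 - <<'E'
from h import *
print(ctrl.get_obs())
for n in("scene","top"):
    p=ctrl.get_image(n); save(p,n+"0.png")
    R,t,K=cam(p); print(n,"cam at",(-R.T@t).round())
    for q in["screwbox","bin","cap","canister","driver","tape","redcase"]:
        for d in ctrl.spot_point(p,q)[:4]: print(q,round(d["score"],2),toworld(p,d["position"]).round(),proj(p,toworld(p,d["position"])).round())
    for q in["cap_top","neck_seat"]:
        for d in ctrl.spot_point(p,q)[:4]: print(q,round(d["score"],2),toworld(p,d["position"]).round())
E
```

```text
pics
{'t': 0.0, 'qpos': array([-1.33799063e+00,  4.23820109e-01,  1.63070551e+00,  2.24418969e-06,
        1.08859297e+00, -1.90063491e-02]), 'qvel': array([ 0.00120112, -0.00101796, -0.00012236, -0.00133948,  0.00023555,
        0.00029055]), 'joint_torque': array([-2.81791465e-03, -5.44627047e+01, -2.73660815e+01,  6.42630877e-02,
        2.28394236e-02, -1.10833398e-04]), 'ee_pos': array([ 155.61865369, -604.74562227,  229.90853891]), 'orientation': array([-2.48205215e+00,  1.92431592e+00,  1.86352348e-03]), 'ft_force': array([-0.41742939,  0.6590242 ,  0.61930477]), 'moment': array([0.02091409, 0.01765011, 0.0538839 ]), 'width': 87.81137451847238}
scene cam at [1176.    2.  770.]
screwbox 0.67 [589. 219. 122.] [413. 192.]
bin 0.88 [ 515. -138.    2.] [272. 198.]
cap 0.64 [587. 220.  86.] [411. 201.]
canister 0.89 [435. 191.  -4.] [387. 181.]
canister 0.88 [566.  80.  -2.] [351. 215.]
canister 0.87 [591. 222.   1.] [405. 223.]
canister 0.74 [746. 216.   4.] [411. 275.]
driver 0.92 [744.  61.  -5.] [345. 274.]
tape 0.56 [ 504. -380.   -2.] [187. 193.]
redcase 0.92 [478. 366.  -5.] 
[... 181 characters left out ...]
 314.    2. 1359.]
screwbox 0.98 [584. 220. 124.] [237. 184.]
bin 0.64 [ 511. -142.   -1.] [375. 233.]
cap 0.49 [593. 216.  84.] [241. 184.]
canister 0.86 [744. 219.   2.] [251. 138.]
canister 0.8 [435. 185.   0.] [249. 250.]
canister 0.7 [569.  81.   0.] [294. 204.]
canister 0.62 [592. 219.  -0.] [244. 191.]
driver 0.94 [748.  62.  -3.] [307. 142.]
driver 0.62 [592. 221.   0.] [243. 191.]
tape 0.59 [ 495. -382.   -1.] [464. 248.]
tape 0.28 [592. 224. 123.] [235. 180.]
redcase 0.56 [478. 367.  -3.] [184. 227.]
cap_top 0.51 [597. 226. 126.]
cap_top 0.21 [479. 368.   0.]
neck_seat 0.9 [434. 192. 120.]
neck_seat 0.89 [748. 216. 107.]
neck_seat 0.8 [567.  85.  86.]
neck_seat 0.6 [591. 218.  86.]
```

```bash
python3 - <<'E'
import cv2
a=cv2.imread("pics/scene0.png")[130:330,230:510]; cv2.imwrite("pics/s0c.png",cv2.resize(a,None,fx=2.8,fy=2.8,interpolation=cv2.INTER_CUBIC))
a=cv2.imread("pics/top0.png")[110:290,150:400]; cv2.imwrite("pics/t0c.png",cv2.resize(a,None,fx=3.2,fy=3.2,interpolation=cv2.INTER_CUBIC))
a=cv2.imread("pics/top0.png")[150:220,200:290]; cv2.imwrite("pics/t0d.png",cv2.resize(a,None,fx=8,fy=8,interpolation=cv2.INTER_CUBIC))
E
```

```text
(no output)
```

View pics/s0c.png

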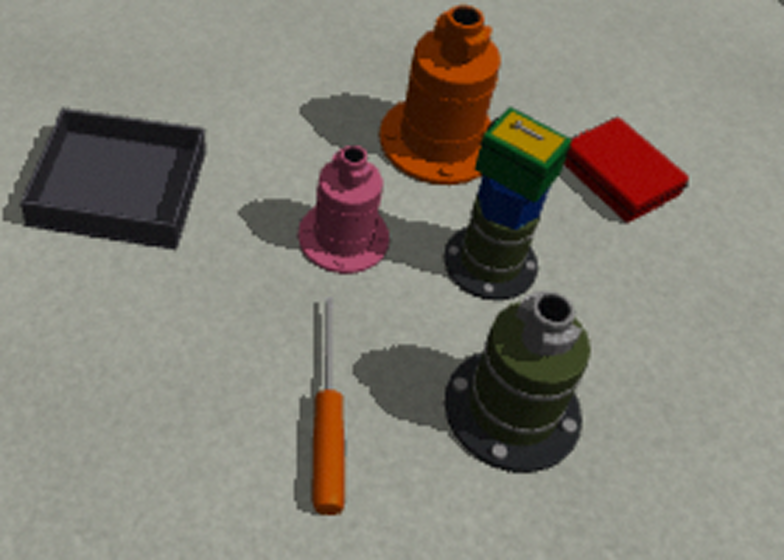

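View pics/t0c.png

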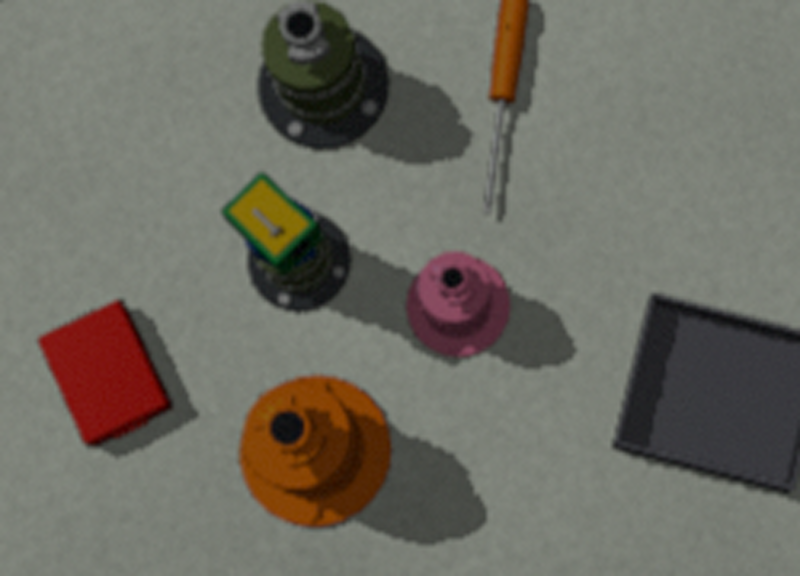

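View pics/t0d.png

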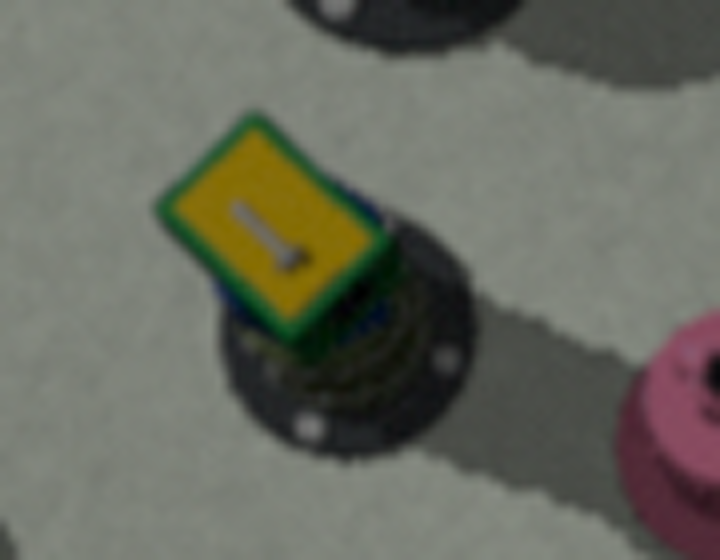

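View pics/scene0.png

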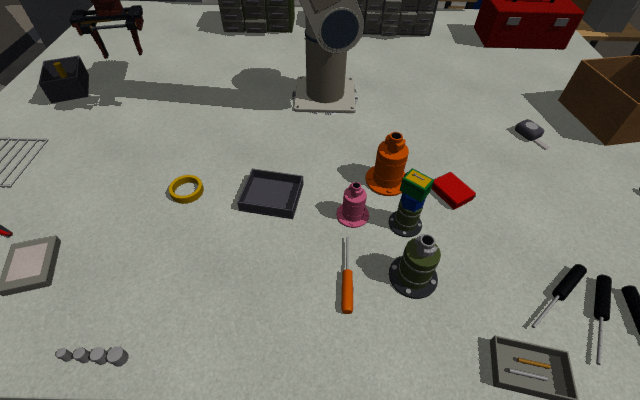

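```bash
python3 - <<'E'
from h import *
p=ctrl.get_image("top")
hsv=cv2.cvtColor(np.array(p["pixels"]),cv2.COLOR_RGB2HSV)
c=[np.array([200+(x+.5)/8-.5,150+(y+.5)/8-.5]) for x,y in[(253,112),(157,208),(295,340),(392,240)]]
W=[ray(p,u,169) for u in c]; print(np.round(W),np.mean(W,0).round(1))
for i in range(4):
    d=W[(i+1)%4]-W[i]; print(np.linalg.norm(d).round(1),np.degrees(np.arctan2(d[1],d[0])).round(1))
m=cv2.inRange(hsv[150:220,200:290],(20,120,90),(33,255,255))
ys,xs=np.nonzero(m); pts=np.array([ray(p,(x+200,y+150),169)[:2] for x,y in zip(xs,ys)],np.float32); print("label",len(pts),cv2.minAreaRect(pts),pts.mean(0))
# bin corners in top
full=cv2.imread("pics/top0.png")[190:280,330:430]; cv2.imwrite("pics/bin.png",cv2.resize(full,None,fx=6,fy=6,interpolation=cv2.INTER_CUBIC))
o=ctrl.get_obs(); R=cv2.Rodrigues(o["orientation"])[0]; print(R.round(3))
E
```

```text
[[622. 231. 169.]
 [590. 256. 169.]
 [553. 210. 169.]
 [587. 185. 169.]] [587.9 220.2 169. ]
40.6 142.5
58.6 -128.1
41.4 -37.0
58.2 52.7
label 277 ((588.2683715820312, 221.1087188720703), (49.617095947265625, 33.74844741821289), 50.64274978637695) [588.2038  221.04436]
[[ 0.249 -0.968 -0.   ]
 [-0.968 -0.249 -0.   ]
 [ 0.     0.    -1.   ]]
```

View pics/bin.png

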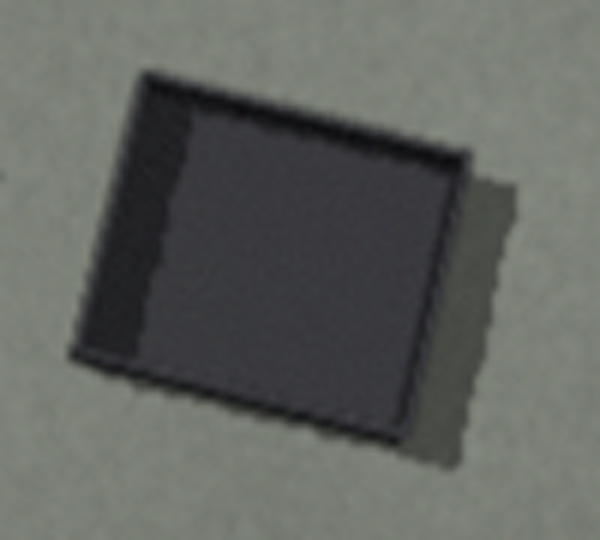

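```bash
cat >> h.py <<'E'
def delta(x,y,z,yaw):
    o=ctrl.get_obs(); R=cv2.Rodrigues(o["orientation"])[0]; P=o["ee_pos"]
    cur=np.degrees(np.arctan2(R[1,0],R[0,0])); a=np.radians(yaw)
    dy=(yaw-cur+180)%360-180
    Rt=np.array([[np.cos(a),np.sin(a),0],[np.sin(a),-np.cos(a),0],[0,0,-1.]])
    d=np.array([x,y,z])-P
    rv=cv2.Rodrigues(R.T@Rt)[0].ravel()
    print("t",round(float(o["t"]),2),"P",P.round(1),"yaw",cur.round(2),"q",o["qpos"].round(2),"F",o["ft_force"].round(1),"M",o["moment"].round(2),"w",round(float(o["width"]),1))
    print("turn(tool)",rv.round(4),"shift now-axes",(R.T@d).round(1),"shift target-axes",(Rt.T@d).round(1))
E
python3 - <<'E'
from h import *
p=ctrl.get_image("top")
W=[ray(p,[330+(x+.5)/6-.5,190+(y+.5)/6-.5],36) for x,y in[(145,75),(468,155),(400,440),(72,357)]]
print(np.round(W),np.mean(W,0).round(1))
for i in range(4):
    d=W[(i+1)%4]-W[i]; print(np.linalg.norm(d).round(1),np.degrees(np.arctan2(d[1],d[0])).round(1))
delta(588,220.5,235,-38)
E
```

```text
[[ 583.  -78.   36.]
 [ 561. -221.   36.]
 [ 434. -199.   36.]
 [ 456.  -56.   36.]] [ 508.6 -138.5   36. ]
145.0 -98.8
128.3 170.2
144.6 81.2
128.1 -9.7
t 1.1 P [ 155.7 -605.3  230.7] yaw -75.57 q [-1.34  0.42  1.63 -0.    1.09 -0.02] F [-0.8 -0.3  0.4] M [-0.03  0.04  0.05] w 87.9
turn(tool) [-0.      0.     -0.6558] shift now-axes [-692.  -624.4   -4.3] shift target-axes [-167.8 -916.8   -4.3]
```

```bash
python3 -m handwheel '[[[0,0,-0.11],[0,0,0],1],[[0,0,-0.11],[0,0,0],1],[[0,0,-0.11],[0,0,0],1],[[0,0,-0.11],[0,0,0],1],[[0,0,-0.11],[0,0,0],1],[[0,0,-0.106],[0,0,0],1],[[0,0,0],[-7,-40,0],1],[[0,0,0],[-7,-40,0],1],[[0,0,0],[-7,-40,0],1],[[0,0,0],[-7,-40,0],1]]'; python3 -c "
from h import *
delta(588,220.5,235,-38)"
```

```text
t: 1.93
ee_pos: [226.7, -462.2, 229.9]
orientation: [2.979, -0.981, 0.004]
ft_force: [0.2, -0.4, 0.2]
width: 88.2
t 1.93 P [ 226.7 -462.2  229.9] yaw -36.46 q [-1.14  0.26  1.88 -0.    1.   -0.5 ] F [ 0.2 -0.4  0.2] M [-0.01 -0.01  0.  ] w 88.2
turn(tool) [ 0.004  -0.0039  0.0269] shift now-axes [-115.1 -763.8   -8.7] shift target-axes [-135.6 -760.4   -5.1]
```

```bash
python3 -m handwheel '[[[0,0,0.027],[-7,-40,0],1],[[0,0,0],[-7,-40,0],1],[[0,0,0],[-7,-40,0],1],[[0,0,0],[-7,-40,0],1],[[0,0,0],[-7,-40,0],1],[[0,0,0],[-7,-40,0],1],[[0,0,0],[-7,-40,0],1],[[0,0,0],[-7,-40,0],1],[[0,0,0],[-7,-40,0],1],[[0,0,0],[-7,-40,0],1]]'; python3 -c "
from h import *
delta(588,220.5,235,-38)"
```

```text
t: 2.77
ee_pos: [420.2, -92.4, 230.4]
orientation: [2.961, -1.031, 0.016]
ft_force: [0.8, -1.5, 0.3]
width: 87.9
t 2.77 P [420.2 -92.4 230.4] yaw -38.39 q [-0.24  0.13  2.05 -0.01  0.96  0.44] F [ 0.8 -1.5  0.3] M [-0.07 -0.05  0.01] w 87.9
turn(tool) [ 0.0029 -0.0116 -0.0069] shift now-axes [ -62.7 -349.4   -6.3] shift target-axes [ -60.4 -349.8   -4.6]
```

```bash
python3 -m handwheel '[[[0.003,-0.011,-0.006],[-7,-40,0],1],[[0,0,0],[-7,-40,0],1],[[0,0,0],[-7,-40,0],1],[[0,0,0],[-7,-40,0],1],[[0,0,0],[-7,-40,0],1],[[0,0,0],[-7,-40,0],1],[[0,0,0],[-7,-40,0],1],[[0,0,0],[-6,-36,0],1],[[0,0,0],[-4,-20,0],1],[[0,0,0],[0,0,0],1]]'; python3 - <<'E'
from h import *
delta(588,220.5,136,-38)
p=ctrl.get_image("scene"); save(p,"s1.png")
a=cv2.imread("pics/s1.png")[90:270,300:540]; cv2.imwrite("pics/s1c.png",cv2.resize(a,None,fx=3,fy=3))
p=ctrl.get_image("top")
for d in ctrl.spot_point(p,"screwbox")[:2]: print(d["score"],toworld(p,d["position"]).round(1))
E
```

```text
t: 3.6
ee_pos: [585.2, 226.9, 232.7]
orientation: [-2.97, 1.01, -0.012]
ft_force: [-0.4, -0.9, 0.4]
width: 87.5
t 3.6 P [585.2 226.9 232.7] yaw -37.57 q [ 0.35  0.42  1.63 -0.    1.08  1.01] F [-0.4 -0.9  0.4] M [ 0.01 -0.01 -0.02] w 87.5
turn(tool) [-0.007  -0.0054  0.0076] shift now-axes [ 5.5  4.  96.7] shift target-axes [ 6.1  3.3 96.7]
0.23 [ 510.1 -144.3    0.8]
```

View pics/s1c.png

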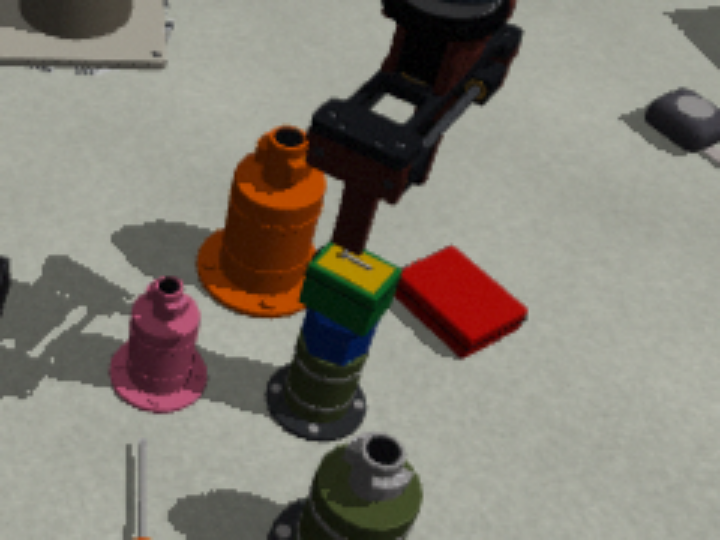

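```bash
python3 - <<'E'
from h import *
p=ctrl.get_image("scene")
o=ctrl.get_obs(); R=cv2.Rodrigues(o["orientation"])[0]; P=o["ee_pos"]
img=cv2.cvtColor(np.array(p["pixels"]),cv2.COLOR_RGB2BGR)
a=cv2.resize(img[60:270,280:520],None,fx=3,fy=3)[:600]
def dot(X,c):
    u=proj(p,X); cv2.circle(a,(int((u[0]-280)*3),int((u[1]-60)*3)),4,c,-1); print(u)
dot(P,(255,255,255)); 
for s in(-44,44): dot(P+R@[s,0,8],(0,255,255)); dot(P+R@[s,0,-72],(255,255,0))
for z in(85,125,169): dot([588,220.5,z],(255,0,255))
cv2.imwrite("pics/s2.png",a)
E
```

```text
[424.38459154 156.39815987]
[432.94886676 148.94559333]
[442.26633803 119.9675472 ]
[413.61630254 169.86781186]
[421.91739298 140.7807363 ]
[410.54014892 201.84225957]
[413.86874087 191.04412391]
[417.80596628 178.27154778]
```

View pics/s2.png

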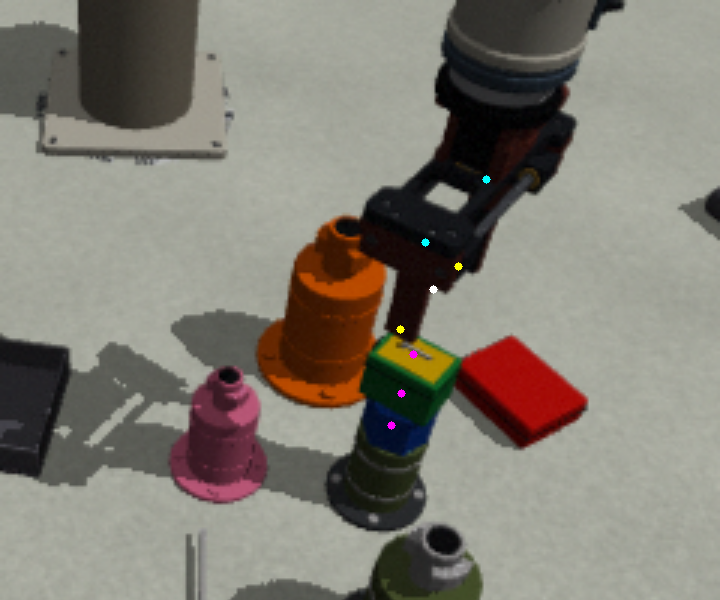

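```bash
python3 -m handwheel '[[[-0.007,-0.005,0],[6,3.5,5],1],[[0,0,0],[0,0,15],1],[[0,0,0],[0,0,15],1],[[0,0,0],[0,0,15],1],[[0,0,0],[0,0,15],1],[[0,0,0],[0,0,10],1],[[0,0,0],[0,0,5],1],[[0,0,0],[0,0,0],1],[[0,0,0],[0,0,0],1],[[0,0,0],[0,0,0],1]]'; python3 - <<'E'
from h import *
delta(588,220.5,136,-38)
p=ctrl.get_image("scene"); save(p,"s3.png")
a=cv2.imread("pics/s3.png")[90:270,300:540]; cv2.imwrite("pics/s3c.png",cv2.resize(a,None,fx=3,fy=3))
E
```

```text
t: 4.63
ee_pos: [584.4, 200.4, 151.0]
orientation: [2.96, -1.034, -0.004]
ft_force: [-0.1, -0.1, 0.5]
width: 88.1
t 4.63 P [584.4 200.4 151. ] yaw -38.52 q [ 0.31  0.51  1.7  -0.    0.94  0.99] F [-0.1 -0.1  0.5] M [-0.   -0.04  0.03] w 88.1
turn(tool) [ 0.0062  0.0005 -0.0091] shift now-axes [ -9.7 -18.1  14.9] shift target-axes [ -9.6 -18.1  15. ]
```

View pics/s3c.png

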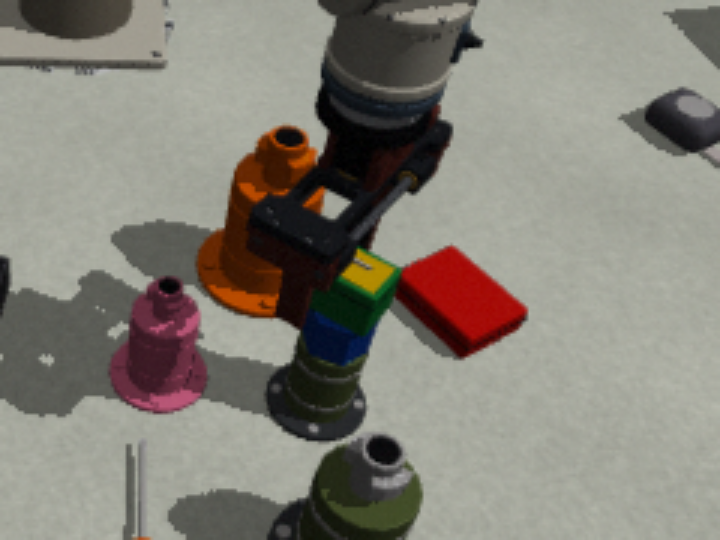

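```bash
python3 -c "
from h import *
delta(588,220.5,136,-38)"; python3 -m handwheel '[[[0.006,0,-0.009],[-5,-9,0],1],[[0,0,0],[-4,-7,0],1],[[0,0,0],[-1,-2,0],1],[[0,0,0],[0,0,0],1],[[0,0,0],[0,0,4],1],[[0,0,0],[0,0,4],1],[[0,0,0],[0,0,4],1],[[0,0,0],[0,0,3],1],[[0,0,0],[0,0,0],1],[[0,0,0],[0,0,0],1]]'; python3 -c "
from h import *
delta(588,220.5,136,-38)"
```

```text
t 4.68 P [584.6 200.5 151.3] yaw -38.51 q [ 0.31  0.51  1.7  -0.    0.94  0.99] F [0.2 1.  0.9] M [-0.02 -0.07  0.01] w 87.9
turn(tool) [ 0.0058  0.0002 -0.0089] shift now-axes [ -9.8 -17.9  15.2] shift target-axes [ -9.6 -17.9  15.3]
t: 5.52
ee_pos: [589.3, 224.7, 136.9]
orientation: [-2.969, 1.017, -0.005]
ft_force: [0.4, -0.7, -0.3]
width: 87.8
t 5.52 P [589.3 224.7 136.9] yaw -37.83 q [0.35 0.54 1.68 0.   0.91 1.  ] F [ 0.4 -0.7 -0.3] M [ 0.01 -0.06 -0.01] w 87.8
turn(tool) [-0.0043 -0.0019  0.003 ] shift now-axes [1.6 4.1 0.9] shift target-axes [1.6 4.1 0.9]
```

```bash
python3 -m handwheel '[[[-0.004,-0.002,0.003],[1,3,0.5],1],[[0,0,0],[0,0,0],1],[[0,0,0],[0,0,0],0],[[0,0,0],[0,0,0],0],[[0,0,0],[0,0,0],0],[[0,0,0],[0,0,0],0],[[0,0,0],[0,0,0],0],[[0,0,0],[0,0,0],0],[[0,0,0],[0,0,0],0],[[0,0,0],[0,0,0],0]]'; python3 - <<'E'
from h import *
delta(588,220.5,136,-38)
p=ctrl.get_image("scene"); save(p,"s4.png")
a=cv2.imread("pics/s4.png")[90:270,300:540]; cv2.imwrite("pics/s4c.png",cv2.resize(a,None,fx=3,fy=3))
E
```

```text
t: 6.35
ee_pos: [588.4, 221.0, 136.7]
orientation: [-2.97, 1.024, -0.0]
ft_force: [-0.1, -0.2, -1.0]
width: 44.1
t 6.35 P [588.4 221.  136.7] yaw -38.06 q [0.34 0.54 1.68 0.   0.92 1.  ] F [-0.1 -0.2 -1. ] M [-0.07 -0.11 -0.01] w 44.1
turn(tool) [-0.0003  0.0001 -0.0011] shift now-axes [-0.   0.6  0.7] shift target-axes [-0.   0.6  0.7]
```

View pics/s4c.png

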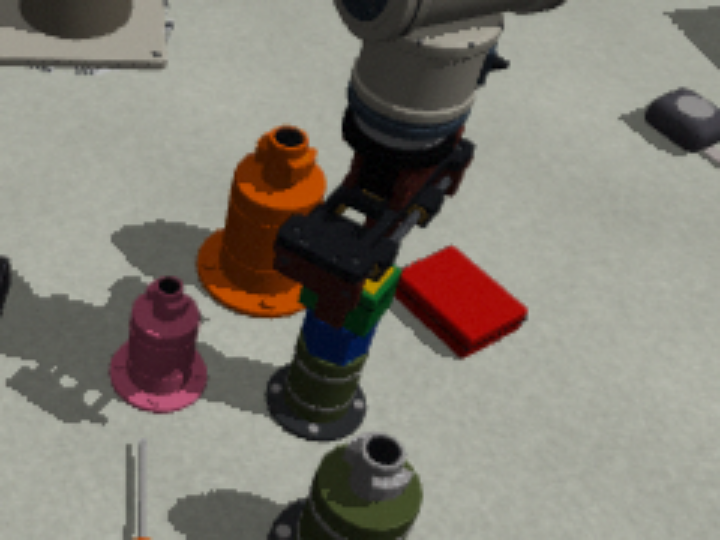

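```bash
python3 -m handwheel '[[[0,0,0],[0,0,-4],0],[[0,0,0],[0,0,-8],0],[[0,0,0],[0,0,-15],0],[[0,0,0],[0,0,-20],0],[[0,0,0],[0,0,-20],0],[[0,0,0],[0,0,-20],0],[[0,0,0],[0,0,-12],0],[[0,0,0],[0,0,-5],0],[[0,0,0],[0,0,0],0],[[0,0,0],[0,0,0],0]]'; python3 -c "
from h import *
delta(511,-140,235,-98.8)
delta(511,-140,235,-38)"
```

```text
t: 7.23
ee_pos: [587.0, 220.6, 247.9]
orientation: [2.969, -1.024, -0.003]
ft_force: [0.6, -0.5, -2.4]
width: 43.8
t 7.23 P [587.  220.6 247.9] yaw -38.06 q [0.34 0.41 1.61 0.   1.13 1.  ] F [ 0.6 -0.5 -2.4] M [-0.05 -0.05 -0.05] w 43.8
turn(tool) [2.5000e-03 4.0000e-04 1.0602e+00] shift now-axes [162.4 330.8  13.3] shift target-axes [368.   20.   12.9]
t 7.23 P [587.  220.6 247.9] yaw -38.06 q [0.34 0.41 1.61 0.   1.13 1.  ] F [ 0.6 -0.5 -2.4] M [-0.05 -0.05 -0.05] w 43.8
turn(tool) [ 0.0019  0.0016 -0.001 ] shift now-axes [162.4 330.8  13.3] shift target-axes [162.1 331.   12.9]
```

```bash
python3 -m handwheel '[[[0,0,0],[9,18,0],0],[[0,0,0],[17,34,1],0],[[0,0,0],[17,34,1],0],[[0,0,0],[17,34,1],0],[[0,0,0],[17,34,1],0],[[0,0,0],[17,34,1],0],[[0,0,0],[17,34,1],0],[[0,0,0],[17,34,0],0],[[0,0,0],[17,34,0],0],[[0,0,0],[12,24,0],0]]';  python3 -m handwheel '[[[0,0,0.106],[0,0,0],0],[[0,0,0.106],[0,0,0],0],[[0,0,0.106],[0,0,0],0],[[0,0,0.106],[0,0,0],0],[[0,0,0.106],[0,0,0],0],[[0,0,0.106],[0,0,0],0],[[0,0,0.106],[0,0,0],0],[[0,0,0.106],[0,0,0],0],[[0,0,0.106],[0,0,0],0],[[0,0,0.106],[0,0,0],0]]'; python3 -c "
from h import *
delta(511,-140,100,-98.8)"
```

```text
t: 8.07
ee_pos: [510.3, -131.0, 232.1]
orientation: [2.972, -1.006, -0.024]
ft_force: [0.8, -1.0, -0.5]
width: 43.4
t: 8.9
ee_pos: [501.2, -137.4, 221.2]
orientation: [1.974, -2.414, -0.042]
ft_force: [0.1, -0.3, -1.6]
width: 44.0
t 8.9 P [ 501.2 -137.4  221.2] yaw -101.47 q [-0.29  0.3   1.85 -0.    1.03  1.49] F [ 0.1 -0.3 -1.6] M [-0.01 -0.05  0.02] w 44.0
turn(tool) [ 0.0352 -0.     -0.0467] shift now-axes [  0.5 -14.3 120.7] shift target-axes [  1.  -10.  121.2]
```

```bash
python3 -m handwheel '[[[0.035,0,-0.04],[1,-6,0],0],[[0,0,0],[0,-4,10],0],[[0,0,0],[0,0,20],0],[[0,0,0],[0,0,25],0],[[0,0,0],[0,0,25],0],[[0,0,0],[0,0,25],0],[[0,0,0],[0,0,15],0],[[0,0,0],[0,0,5],0],[[0,0,0],[0,0,0],0],[[0,0,0],[0,0,0],0]]'; python3 - <<'E'
from h import *
delta(511,-140,16,-98.8)
p=ctrl.get_image("scene"); save(p,"s5.png")
a=cv2.imread("pics/s5.png")[90:270,200:440]; cv2.imwrite("pics/s5c.png",cv2.resize(a,None,fx=3,fy=3))
E
```

```text
t: 9.73
ee_pos: [506.4, -138.7, 80.8]
orientation: [2.02, -2.395, -0.02]
ft_force: [-0.2, -0.2, -1.8]
width: 43.9
t 9.73 P [ 506.4 -138.7   80.8] yaw -99.71 q [-0.29  0.51  1.93 -0.    0.72  1.45] F [-0.2 -0.2 -1.8] M [ 0.04 -0.04  0.05] w 43.9
turn(tool) [ 0.0155  0.0015 -0.0159] shift now-axes [ 0.6 -5.8 64.7] shift target-axes [ 0.6 -4.8 64.8]
```

View pics/s5c.png

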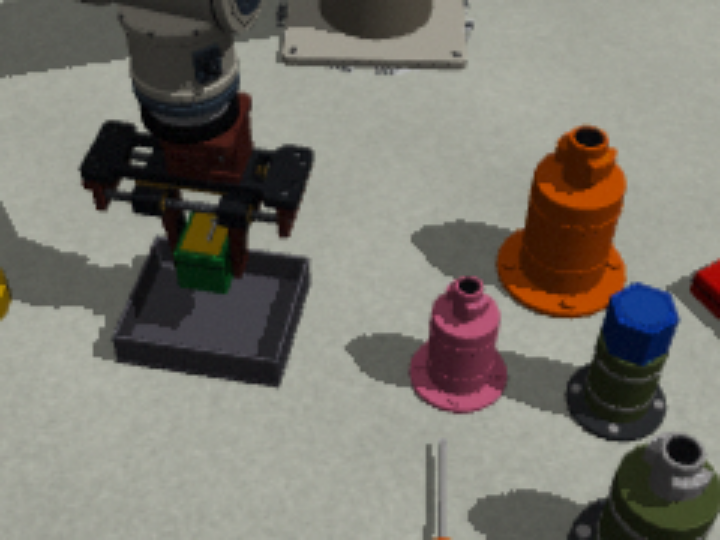

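```bash
python3 -m handwheel '[[[0.015,0,-0.015],[0,-5,8],0],[[0,0,0],[0,0,14],0],[[0,0,0],[0,0,14],0],[[0,0,0],[0,0,11],0],[[0,0,0],[0,0,5],0],[[0,0,0],[0,0,2],0],[[0,0,0],[0,0,0],0],[[0,0,0],[0,0,0],0],[[0,0,0],[0,0,0],0],[[0,0,0],[0,0,0],0]]'; python3 -c "
from h import *
delta(511,-140,16,-98.8)"
```

```text
t: 10.62
ee_pos: [518.8, -141.5, 33.2]
orientation: [-2.037, 2.378, -0.02]
ft_force: [-0.4, 0.2, -0.4]
width: 44.0
t 10.62 P [ 518.8 -141.5   33.2] yaw -98.83 q [-0.29  0.6   1.93  0.    0.59  1.43] F [-0.4  0.2 -0.4] M [ 0.02 -0.02  0.03] w 44.0
turn(tool) [-0.0159 -0.0007 -0.0006] shift now-axes [-0.3  8.2 17.1] shift target-axes [-0.3  7.9 17.2]
```

```bash
python3 -m handwheel '[[[-0.015,0,0],[0,5,4],0],[[0,0,0],[0,0,4],0],[[0,0,0],[0,0,4],0],[[0,0,0],[0,0,4],0],[[0,0,0],[0,0,3],0],[[0,0,0],[0,0,0],0],[[0,0,0],[0,0,0],0],[[0,0,0],[0,0,0],0],[[0,0,0],[0,0,0],0],[[0,0,0],[0,0,0],0]]'; python3 -c "
from h import *
delta(511,-140,16,-98.8)"
```

```text
t: 11.45
ee_pos: [515.0, -141.2, 15.0]
orientation: [-2.043, 2.385, -0.005]
ft_force: [-1.3, 0.6, 3.6]
width: 43.4
t 11.45 P [ 515.  -141.2   15. ] yaw -98.84 q [-0.29  0.64  1.93 -0.    0.57  1.44] F [-1.3  0.6  3.6] M [0.15 0.14 0.01] w 43.4
turn(tool) [-0.0029 -0.0011 -0.0007] shift now-axes [-0.6  4.1 -1. ] shift target-axes [-0.6  4.1 -1. ]
```

```bash
python3 -m handwheel '[[[0,0,0],[0,0,0],0.75],[[0,0,0],[0,0,0],0.75],[[0,0,0],[0,0,0],0.75],[[0,0,0],[0,0,0],0.75],[[0,0,0],[0,0,-5],0.75],[[0,0,0],[0,0,-10],0.75],[[0,0,0],[0,0,-20],0.75],[[0,0,0],[0,0,-30],0.75],[[0,0,0],[0,0,-30],0.75],[[0,0,0],[0,0,-30],0.75]]';python3 -m handwheel '[[[0,0,0],[0,0,-30],1],[[0,0,0],[0,0,-30],1],[[0,0,0],[0,0,-30],1],[[0,0,0],[0,0,-20],1],[[0,0,0],[0,0,-5],1],[[0,0,0],[0,0,0],1],[[0,0,0],[0,0,0],1],[[0,0,0],[0,0,0],1],[[0,0,0],[0,0,0],1],[[0,0,0],[0,0,0],1]]'; python3 - <<'E'
from h import *
delta(591,221,235,-38)
p=ctrl.get_image("scene"); save(p,"s6.png")
for d in ctrl.spot_point(p,"cap_top")[:3]: print(d["score"],toworld(p,d["position"]).round(1))
for d in ctrl.spot_point(p,"screwbox")[:3]: print(d["score"],toworld(p,d["position"]).round(1))
p=ctrl.get_image("top"); save(p,"t6.png")
for d in ctrl.spot_point(p,"cap_top")[:3]: print(d["score"],toworld(p,d["position"]).round(1))
for d in ctrl.spot_point(p,"screwbox")[:3]: print(d["score"],toworld(p,d["position"]).round(1))
a=cv2.imread("pics/s6.png")[100:280,200:460]; cv2.imwrite("pics/s6c.png",cv2.resize(a,None,fx=3,fy=3))
a=cv2.imread("pics/s6.png")[175:245,375:445]; cv2.imwrite("pics/s6d.png",cv2.resize(a,None,fx=8,fy=8,interpolation=cv2.INTER_CUBIC))
a=cv2.imread("pics/t6.png")[150:220,210:280]; cv2.imwrite("pics/t6d.png",cv2.resize(a,None,fx=8,fy=8,interpolation=cv2.INTER_CUBIC))
E
```

```text
t: 12.28
ee_pos: [510.1, -139.7, 139.9]
orientation: [2.039, -2.381, -0.014]
ft_force: [0.8, 0.7, -0.2]
width: 66.0
t: 13.12
ee_pos: [510.3, -139.6, 269.3]
orientation: [2.043, -2.385, -0.0]
ft_force: [0.8, 0.9, -0.1]
width: 87.9
t 13.12 P [ 510.3 -139.6  269.3] yaw -98.84 q [-0.29  0.24  1.8  -0.    1.1   1.44] F [ 0.8  0.9 -0.1] M [-0.03  0.03 -0.01] w 87.9
turn(tool) [ 1.0000e-03 -2.0000e-04 -1.0618e+00] shift now-axes [-368.8  -24.4   34.1] shift target-axes [-158.4 -333.9   34.3]
0.81 [590.5 220.  124.4]
0.85 [ 514.3 -143.1    2.1]
0.67 [594.5 220.9 123.9]
0.6 [ 509.3 -141.9    1.1]
```

View pics/s6c.png

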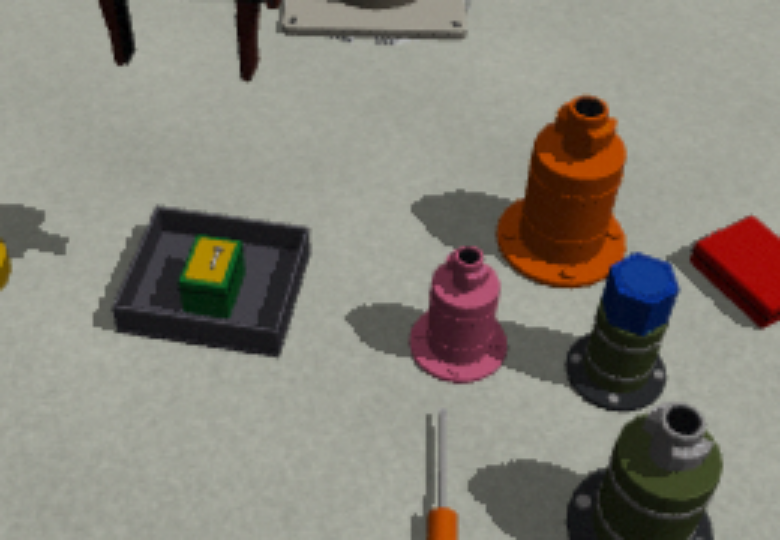

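View pics/t6d.png

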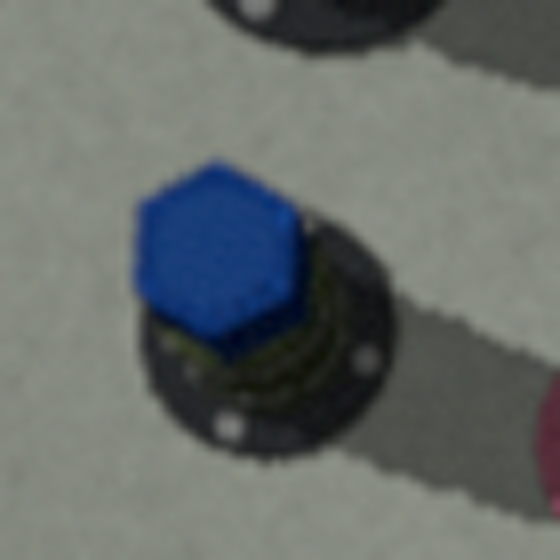

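View pics/s6d.png

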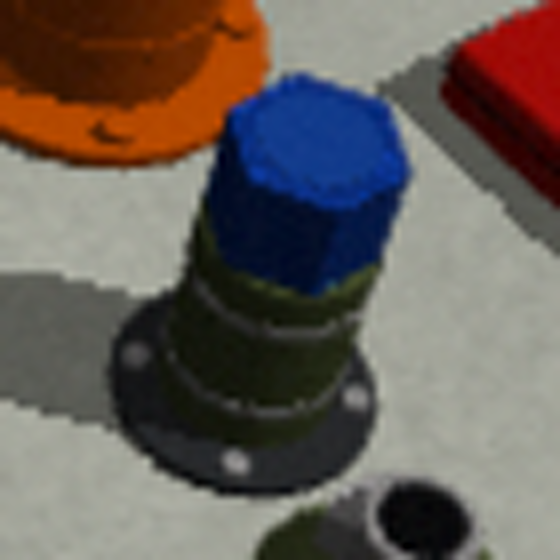

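```bash
python3 - <<'E'
from h import *
from scipy.optimize import minimize
p=ctrl.get_image("top"); im=np.array(p["pixels"])
hsv=cv2.cvtColor(im,cv2.COLOR_RGB2HSV)[150:220,210:280]
b=cv2.inRange(hsv,(105,130,0),(125,255,255)); v=hsv[...,2][b>0]; print(np.histogram(v,bins=12))
for th in (90,100,110):
    m=((b>0)&(hsv[...,2]>th)).astype(np.uint8)
    S=8; M=cv2.resize(m*255,None,fx=S,fy=S,interpolation=cv2.INTER_CUBIC)>127
    def cost(q):
        x,y,a=q
        P=[proj(p,[x+28.87*np.cos(a+np.pi/6+k*np.pi/3),y+28.87*np.sin(a+np.pi/6+k*np.pi/3),125])-[210,150] for k in range(6)]
        P=(np.array(P)+.5)*S-.5
        g=np.zeros(M.shape,np.uint8); cv2.fillPoly(g,[np.round(P*16).astype(np.int32)],1,shift=4)
        return (g.astype(bool)^M).sum()/M.sum()
    best=min((minimize(cost,[591,221,np.radians(a0)],method="Nelder-Mead",options=dict(initial_simplex=[[591,221,np.radians(a0)],[596,221,np.radians(a0)],[591,226,np.radians(a0)],[591,221,np.radians(a0+8)]])) for a0 in(0,15,30,45)),key=lambda r:r.fun)
    print(th,best.x[:2].round(1),np.degrees(best.x[2])%60,best.fun,M.sum())
E
```

```text
(array([ 30,  20,   7,   8,   1,   8,   9,   9,  17, 106, 175,   2]), array([ 27.        ,  36.16666667,  45.33333333,  54.5       ,
        63.66666667,  72.83333333,  82.        ,  91.16666667,
       100.33333333, 109.5       , 118.66666667, 127.83333333,
       137.        ]))
90 [590.7 220.7] 37.65024236580355 0.12063556320210506 19762
100 [592.2 220.9] 35.69673107821469 0.15618809300385778 19182
110 [592.3 222.1] 32.16072289737654 0.28344263246474377 17231
```

```bash
python3 - <<'E'
from h import *
from scipy.optimize import minimize
S=8
def fit(name,x0,y0,n,ths):
    p=ctrl.get_image(name); im=np.array(p["pixels"])
    hsv=cv2.cvtColor(im,cv2.COLOR_RGB2HSV)[y0:y0+n,x0:x0+n]
    b=cv2.inRange(hsv,(100,110,0),(130,255,255)).astype(bool); print(name,np.histogram(hsv[...,2][b],bins=10))
    for th in ths:
        m=(b&(hsv[...,2]>th)).astype(np.uint8); m=cv2.morphologyEx(m,cv2.MORPH_CLOSE,np.ones((3,3),np.uint8))
        M=cv2.resize(m*255,None,fx=S,fy=S,interpolation=cv2.INTER_CUBIC)>127
        full=th==0
        def hexa(q,z):
            x,y,a=q
            P=[proj(p,[x+28.87*np.cos(a+np.pi/6+k*np.pi/3),y+28.87*np.sin(a+np.pi/6+k*np.pi/3),z])-[x0,y0] for k in range(6)]
            return (np.array(P)+.5)*S-.5
        def cost(q):
            P=hexa(q,125)
            if full: P=cv2.convexHull(np.vstack([P,hexa(q,85)]).astype(np.float32))[:,0]
            g=np.zeros(M.shape,np.uint8); cv2.fillPoly(g,[np.round(P*16).astype(np.int32)],1,shift=4)
            return (g.astype(bool)^M).sum()/M.sum()
        R=[]
        for a0 in range(0,60,10):
            s=np.radians(a0); r=minimize(cost,[591,221,s],method="Nelder-Mead",options=dict(initial_simplex=[[591,221,s],[596,221,s],[591,226,s],[591,221,s+.15]])); R.append(r)
        R.sort(key=lambda r:r.fun)
        for r in R[:2]: print(name,th,r.x[:2].round(1),(np.degrees(r.x[2])%60).round(1),round(r.fun,3))
fit("top",210,150,70,(0,60,75,85))
fit("scene",380,175,60,(0,60,75,85))
E
```

```text
top (array([ 36,  20,  10,   5,  10,  10,   9,  73, 226,   3]), array([ 27.,  38.,  49.,  60.,  71.,  82.,  93., 104., 115., 126., 137.]))
top 0 [591.2 220.7] 35.1 0.084
top 0 [591.5 220.9] 34.3 0.085
top 60 [590.3 220.8] 35.5 0.052
top 60 [590.3 220.8] 35.7 0.053
top 75 [590.2 220.9] 36.4 0.056
top 75 [590.3 220.8] 36.3 0.056
top 85 [591.  220.7] 37.6 0.097
top 85 [590.9 221.4] 34.7 0.097
scene (array([146,  26,  44,  29,   6,   5,  13,  80, 165,   8]), array([ 28. ,  41.2,  54.4,  67.6,  80.8,  94. , 107.2, 120.4, 133.6,
       146.8, 160. ]))
scene 0 [590.8 220.9] 32.2 0.062
scene 0 [590.9 221.1] 29.3 0.062
scene 60 [592.8 221.4] 34.8 0.213
scene 60 [592.4 221.6] 33.7 0.214
scene 75 [592.1 221.7] 33.5 0.073
scene 75 [592.2 221.7] 33.4 0.073
scene 85 [591.4 221.5] 33.2 0.062
scene 85 [591.5 221.5] 33.2 0.062
```

```bash
python3 -m handwheel '[[[0,0,0],[-20,-1,0],1],[[0,0,0],[-38,-3,2],1],[[0,0,0],[-38,-3,2],1],[[0,0,0],[-38,-3,2],1],[[0,0,0],[-38,-3,2],1],[[0,0,0],[-38,-3,2],1],[[0,0,0],[-38,-3,2],1],[[0,0,0],[-38,-3,2],1],[[0,0,0],[-38,-3,2],1],[[0,0,0],[-20,-1,0],1]]';python3 -m handwheel '[[[0,0,0],[0,0,0],1],[[0,0,-0.12],[0,0,0],1],[[0,0,-0.12],[0,0,0],1],[[0,0,-0.12],[0,0,0],1],[[0,0,-0.12],[0,0,0],1],[[0,0,-0.12],[0,0,0],1],[[0,0,-0.12],[0,0,0],1],[[0,0,-0.12],[0,0,0],1],[[0,0,-0.12],[0,0,0],1],[[0,0,-0.12],[0,0,0],1]]';python3 -m handwheel '[[[0,0,-0.12],[0,0,0],1],[[0,0,-0.12],[0,0,0],1],[[0,0,-0.12],[0,0,0],1],[[0,0,-0.12],[0,0,0],1],[[0,0,-0.12],[0,0,0],1],[[0,0,-0.12],[0,0,0],1],[[0,0,-0.12],[0,0,0],1],[[0,0,-0.12],[0,0,0],1],[[0,0,-0.12],[0,0,0],1],[[0,0,0],[0,0,0],1]]'; python3 -c "
from h import *
delta(591,221,200,34.5)"
```

```text
t: 14.4
ee_pos: [594.6, 206.0, 255.1]
orientation: [-2.029, 2.394, -0.01]
ft_force: [0.1, -0.3, 0.4]
width: 87.9
t: 15.23
ee_pos: [593.5, 205.5, 254.1]
orientation: [2.994, -0.942, 0.01]
ft_force: [-1.0, -0.6, -0.3]
width: 87.5
t: 16.07
ee_pos: [591.9, 194.5, 254.6]
orientation: [3.028, 0.805, 0.002]
ft_force: [-0.4, 0.1, 0.0]
width: 88.0
t 16.07 P [591.9 194.5 254.6] yaw 29.77 q [ 0.3   0.39  1.61 -0.01  1.13 -0.21] F [-0.4  0.1  0. ] M [-0.01 -0.17 -0.03] w 88.0
turn(tool) [ 0.0083  0.001  -0.0826] shift now-axes [ 12.4 -23.9  54.4] shift target-axes [ 14.3 -22.3  54.6]
```

```bash
python3 -m handwheel '[[[0.008,0.001,-0.08],[4,-6,0],1],[[0,0,0],[8,-12,5],1],[[0,0,0],[2,-4,15],1],[[0,0,0],[0,0,15],1],[[0,0,0],[0,0,10],1],[[0,0,0],[0,0,5],1],[[0,0,0],[0,0,0],1],[[0,0,0],[0,0,0],1],[[0,0,0],[0,0,0],1],[[0,0,0],[0,0,0],1]]'; python3 -c "
from h import *
delta(591,221,98,34.5)"
```

```text
t: 16.9
ee_pos: [592.0, 220.9, 202.9]
orientation: [3.015, 0.879, 0.003]
ft_force: [-0.2, -0.3, 0.3]
width: 87.8
t 16.9 P [592.  220.9 202.9] yaw 32.51 q [ 0.34  0.46  1.64 -0.    1.04 -0.23] F [-0.2 -0.3  0.3] M [-0.04 -0.13  0.03] w 87.8
turn(tool) [ 0.0015 -0.0015 -0.0347] shift now-axes [ -1.   -0.8 104.9] shift target-axes [ -0.8  -0.7 104.9]
```

Well aligned; descend (105 mm total) in two steps.

```bash
python3 -m handwheel '[[[0,0,-0.033],[-1,-1,5],1],[[0,0,0],[0,0,15],1],[[0,0,0],[0,0,15],1],[[0,0,0],[0,0,15],1],[[0,0,0],[0,0,10],1],[[0,0,0],[0,0,5],1],[[0,0,0],[0,0,0],1],[[0,0,0],[0,0,0],1],[[0,0,0],[0,0,0],1],[[0,0,0],[0,0,0],1]]'; python3 - <<'E'
from h import *
delta(591,221,98,34.5)
p=ctrl.get_image("scene"); save(p,"s7.png")
a=cv2.imread("pics/s7.png")[90:270,300:540]; cv2.imwrite("pics/s7c.png",cv2.resize(a,None,fx=3,fy=3))
E
```

```text
t: 17.73
ee_pos: [596.1, 222.3, 143.2]
orientation: [3.002, 0.925, 0.024]
ft_force: [-2.2, -0.2, -0.2]
width: 87.6
t 17.73 P [596.1 222.3 143.2] yaw 34.27 q [ 0.34  0.54  1.67 -0.    0.92 -0.26] F [-2.2 -0.2 -0.2] M [ 0.   -0.14  0.01] w 87.6
turn(tool) [ 0.0051 -0.0144 -0.0041] shift now-axes [-5.6 -2.  45.1] shift target-axes [-5.  -1.8 45.2]
```

View pics/s7c.png

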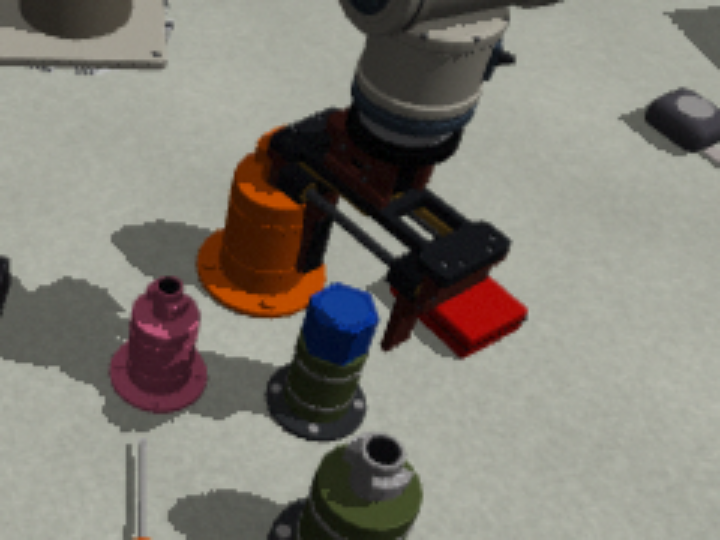

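```bash
python3 -m handwheel '[[[0.005,-0.014,-0.004],[-5,-2,4],1],[[0,0,0],[0,0,9],1],[[0,0,0],[0,0,9],1],[[0,0,0],[0,0,9],1],[[0,0,0],[0,0,7],1],[[0,0,0],[0,0,3],1],[[0,0,0],[0,0,1],1],[[0,0,0],[0,0,0],1],[[0,0,0],[0,0,0],1],[[0,0,0],[0,0,0],1]]'; python3 - <<'E'
from h import *
delta(591,221,99,34.5)
E
```

```text
t: 18.62
ee_pos: [590.4, 221.1, 96.5]
orientation: [-3.0, -0.932, 0.002]
ft_force: [0.4, 0.8, 0.3]
width: 87.6
t 18.62 P [590.4 221.1  96.5] yaw 34.52 q [ 0.34  0.6   1.69  0.    0.85 -0.26] F [0.4 0.8 0.3] M [-0.06 -0.09 -0.02] w 87.6
turn(tool) [-0.0005  0.0012  0.0004] shift now-axes [ 0.5  0.4 -2.5] shift target-axes [ 0.5  0.4 -2.5]
```

```bash
python3 -m handwheel '[[[0,0,0],[0,0,-2],1],[[0,0,0],[0,0,0],0],[[0,0,0],[0,0,0],0],[[0,0,0],[0,0,0],0],[[0,0,0],[0,0,0],0],[[0,0,0],[0,0,0],0],[[0,0,0],[0,0,0],0],[[0,0,0],[0,0,0],0],[[0,0,0],[0,0,0],0],[[0,0,0],[0,0,0],0]]'; python3 - <<'E'
from h import *
delta(591,221,99,34.5)
E
```

```text
t: 19.45
ee_pos: [591.5, 221.5, 100.7]
orientation: [-3.0, -0.932, -0.003]
ft_force: [0.9, -0.8, 0.4]
width: 49.9
t 19.45 P [591.5 221.5 100.7] yaw 34.52 q [ 0.34  0.59  1.69  0.    0.85 -0.26] F [ 0.9 -0.8  0.4] M [-0.08 -0.08  0.01] w 49.9
turn(tool) [ 0.0004 -0.0022  0.0004] shift now-axes [-0.7  0.1  1.7] shift target-axes [-0.7  0.1  1.7]
```

Width 49.9: flats gripped. Try a turn: anticlockwise from above first (world +, tool −z), small steps.

```bash
python3 -m handwheel '[[[0,0,-0.05],[0,0,0],0],[[0,0,-0.05],[0,0,0],0],[[0,0,-0.05],[0,0,0],0],[[0,0,-0.05],[0,0,0],0],[[0,0,-0.05],[0,0,0],0],[[0,0,-0.05],[0,0,0],0],[[0,0,0],[0,0,0],0],[[0,0,0],[0,0,0],0],[[0,0,0],[0,0,0],0],[[0,0,0],[0,0,0],0]]'; python3 - <<'E'
from h import *
delta(591,221,99,34.5)
E
```

```text
t: 20.28
ee_pos: [591.3, 221.6, 100.7]
orientation: [-2.82, -1.384, -0.003]
ft_force: [0.5, -0.1, 0.3]
width: 49.8
t 20.28 P [591.3 221.6 100.7] yaw 52.29 q [ 0.34  0.59  1.69  0.    0.85 -0.57] F [ 0.5 -0.1  0.3] M [-0.05 -0.13  0.01] w 49.8
turn(tool) [ 3.000e-04 -1.700e-03  3.105e-01] shift now-axes [-0.7  0.1  1.7] shift target-axes [-0.6  0.3  1.7]
```

```bash
python3 -m handwheel '[[[0,0,-0.07],[0,0,0],0],[[0,0,-0.09],[0,0,0],0],[[0,0,-0.09],[0,0,0],0],[[0,0,-0.09],[0,0,0],0],[[0,0,-0.09],[0,0,0],0],[[0,0,-0.09],[0,0,0],0],[[0,0,-0.07],[0,0,0],0],[[0,0,0],[0,0,0],0],[[0,0,0],[0,0,0],0],[[0,0,0],[0,0,0],0]]'; python3 - <<'E'
from h import *
delta(591,221,99,34.5)
p=ctrl.get_image("scene"); save(p,"s8.png")
a=cv2.imread("pics/s8.png")[130:250,340:480]; cv2.imwrite("pics/s8c.png",cv2.resize(a,None,fx=5,fy=5))
E
```

```text
t: 21.12
ee_pos: [591.4, 222.0, 100.7]
orientation: [-2.279, -2.162, -0.004]
ft_force: [-0.1, -0.3, 0.5]
width: 50.0
t 21.12 P [591.4 222.  100.7] yaw 87.0 q [ 0.34  0.59  1.69  0.    0.85 -1.18] F [-0.1 -0.3  0.5] M [ 0.   -0.13 -0.  ] w 50.0
turn(tool) [ 6.000e-04 -2.300e-03  9.163e-01] shift now-axes [-1.1 -0.4  1.7] shift target-axes [-0.9  0.6  1.7]
```

View pics/s8c.png

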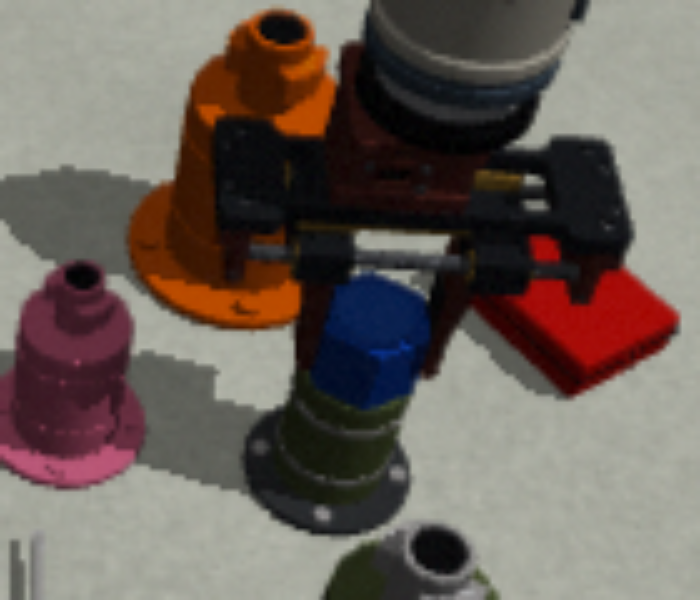

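```bash
python3 -m handwheel '[[[0,0,-0.06],[0,0,0],0],[[0,0,-0.08],[0,0,0],0],[[0,0,-0.08],[0,0,0],0],[[0,0,-0.08],[0,0,0],0],[[0,0,-0.08],[0,0,0],0],[[0,0,-0.08],[0,0,0],0],[[0,0,-0.06],[0,0,0],0],[[0,0,0],[0,0,0],0],[[0,0,0],[0,0,0],0],[[0,0,0],[0,0,0],0]]'; python3 - <<'E'
from h import *
delta(591,221,99,34.5)
E
```

```text
t: 22.0
ee_pos: [591.0, 222.4, 100.7]
orientation: [-1.638, -2.68, -0.004]
ft_force: [-0.5, -0.5, -0.2]
width: 49.4
t 22.0 P [591.  222.4 100.7] yaw 117.11 q [ 0.34  0.59  1.69  0.    0.85 -1.71] F [-0.5 -0.5 -0.2] M [ 0.05 -0.11  0.02] w 49.4
turn(tool) [ 1.0000e-04 -2.7000e-03  1.4419e+00] shift now-axes [-1.2 -0.6  1.7] shift target-axes [-0.8  1.1  1.7]
```

```bash
python3 -m handwheel '[[[0,0,0],[0,0,-2],0],[[0,0,0],[0,0,-2],0],[[0,0,0],[0,0,-2],0],[[0,0,0],[0,0,-3],0],[[0,0,0],[0,0,-3],0],[[0,0,0],[0,0,-3],0],[[0,0,0],[0,0,-3],0],[[0,0,0],[0,0,-3],0],[[0,0,0],[0,0,0],0],[[0,0,0],[0,0,0],0]]'; python3 - <<'E'
from h import *
delta(591,221,200.7,117.1)
p=ctrl.get_image("scene"); save(p,"s9.png")
a=cv2.imread("pics/s9.png")[130:250,340:480]; cv2.imwrite("pics/s9c.png",cv2.resize(a,None,fx=5,fy=5))
E
```

```text
t: 22.83
ee_pos: [590.9, 222.3, 124.1]
orientation: [-1.646, -2.675, -0.004]
ft_force: [0.1, -0.5, -0.0]
width: 49.9
t 22.83 P [590.9 222.3 124.1] yaw 116.78 q [ 0.34  0.56  1.68  0.    0.9  -1.7 ] F [ 0.1 -0.5 -0. ] M [ 0.05 -0.16  0.03] w 49.9
turn(tool) [ 0.0018 -0.0019 -0.0056] shift now-axes [ -1.1  -0.4 -76.6] shift target-axes [ -1.2  -0.5 -76.6]
```

View pics/s9c.png

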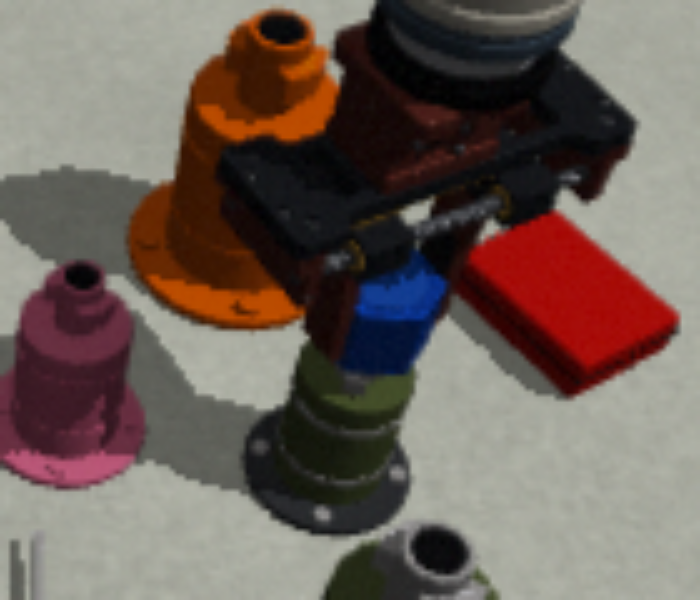

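```bash
python3 -m handwheel '[[[0,0,0],[0,0,-4],0],[[0,0,0],[0,0,-7],0],[[0,0,0],[0,0,-10],0],[[0,0,0],[0,0,-11],0],[[0,0,0],[0,0,-11],0],[[0,0,0],[0,0,-10],0],[[0,0,0],[0,0,-8],0],[[0,0,0],[0,0,-5],0],[[0,0,0],[0,0,0],0],[[0,0,0],[0,0,0],0]]'; python3 - <<'E'
from h import *
delta(591,221,200.7,116.8)
E
```

```text
t: 23.72
ee_pos: [591.6, 222.5, 199.4]
orientation: [1.646, 2.674, 0.008]
ft_force: [-0.6, 0.3, -1.6]
width: 49.7
t 23.72 P [591.6 222.5 199.4] yaw 116.78 q [ 0.34  0.47  1.64  0.    1.03 -1.7 ] F [-0.6  0.3 -1.6] M [ 0.12 -0.17  0.02] w 49.7
turn(tool) [ 0.0049 -0.0015 -0.0004] shift now-axes [-1.  -1.2 -1.3] shift target-axes [-1.  -1.2 -1.3]
```

```bash
python3 -m handwheel '[[[0.005,0,0],[0,0,-1],0],[[0,0,0],[0,0,0],0],[[0,0,0],[0,0,0],0],[[0,0,0],[0,0,0],0],[[0,0,0],[0,0,0],0],[[0,0,0],[0,0,0],0],[[0,0,0],[0,0,0],0],[[0,0,0],[0,0,0],0],[[0,0,0],[0,0,0],0],[[0,0,0],[0,0,0],0]]'; python3 - <<'E'
from h import *
delta(591,221,200.7,116.8)
p=ctrl.get_image("scene"); save(p,"s10.png")
for q in("cap_top","cap","neck_seat","screwbox","bin"):
    for d in ctrl.spot_point(p,q)[:2]: print(q,round(d["score"],2),toworld(p,d["position"]).round(1))
a=cv2.imread("pics/s10.png")[90:290,180:480]; cv2.imwrite("pics/s10c.png",cv2.resize(a,None,fx=2.6,fy=2.6))
delta(591,221,200.7,116.8)
E
```

```text
t: 24.55
ee_pos: [590.1, 221.9, 197.5]
orientation: [-1.644, -2.671, 0.006]
ft_force: [0.4, -0.1, 0.0]
width: 50.2
t 24.55 P [590.1 221.9 197.5] yaw 116.78 q [ 0.34  0.47  1.64  0.    1.04 -1.7 ] F [ 0.4 -0.1  0. ] M [ 0.07 -0.12  0.02] w 50.2
turn(tool) [-0.0058 -0.0022 -0.0004] shift now-axes [-1.2  0.4 -3.2] shift target-axes [-1.2  0.4 -3.2]
cap_top 0.96 [588.7 220.6 219.8]
cap 0.6 [587.4 221.7 179.3]
neck_seat 0.77 [588.6 220.5  86. ]
neck_seat 0.69 [747.4 216.7 106.3]
bin 0.76 [ 514.1 -138.5   -1.5]
t 24.85 P [590.2 221.9 197.6] yaw 116.78 q [ 0.34  0.47  1.64  0.    1.04 -1.7 ] F [ 0.  -0.2 -0.6] M [ 0.12 -0.13  0.04] w 49.7
turn(tool) [-0.0056 -0.0021 -0.0004] shift now-axes [-1.2  0.3 -3.1] shift target-axes [-1.2  0.3 -3.1]
```

View pics/s10c.png

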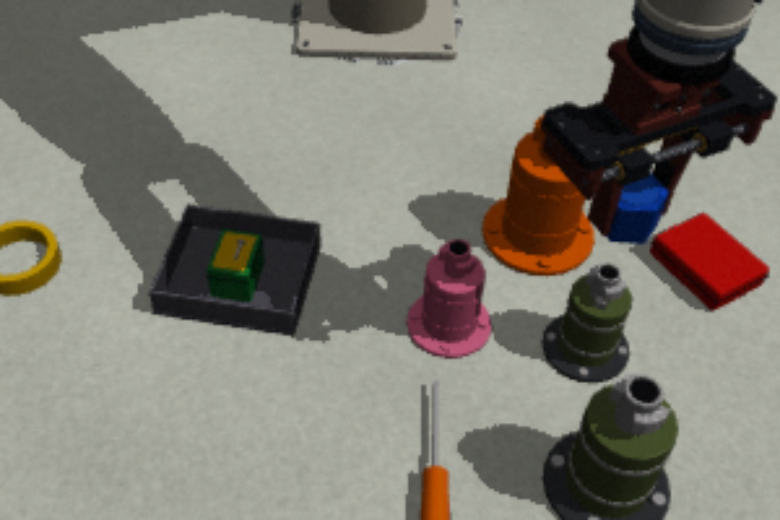

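```bash
python3 -m handwheel '[[[0,0,0],[0,0,-2],0],[[0,0,0],[0,0,-1],0],[[0,0,0],[0,0,0],0],[[0,0,0],[0,0,0],0],[[0,0,0],[0,0,0],0],[[0,0,0],[0,0,0],0],[[0,0,0],[0,0,0],0],[[0,0,0],[0,0,0],0],[[0,0,0],[0,0,0],0],[[0,0,0],[0,0,0],0]]'; python3 - <<'E'
from h import *
delta(591,221,200.7,116.8)
print(ctrl.get_obs()["qvel"].round(4))
print(ctrl.close_job())
E
```

```text
t: 25.68
ee_pos: [590.2, 222.0, 201.1]
orientation: [-1.644, -2.672, 0.005]
ft_force: [0.5, -0.1, -1.1]
width: 49.9
t 25.68 P [590.2 222.  201.1] yaw 116.78 q [ 0.34  0.47  1.64  0.    1.04 -1.7 ] F [ 0.5 -0.1 -1.1] M [ 0.07 -0.18 -0.01] w 49.9
turn(tool) [-0.0052 -0.0021 -0.0003] shift now-axes [-1.2  0.2  0.4] shift target-axes [-1.2  0.2  0.4]
[-0.0018 -0.0009  0.0007  0.0008 -0.001  -0.001 ]
the job is handed in; nothing more can be done
None
```

The job is handed in at 25.7 s of the 67 s allowed, with the box in the bin and the cap off and held in the gripper.

- **Box:** I set the screw box upright in the grey bin. The pictures show it inside and clear of the walls. In the last picture the network did not report the box at all, but it is plainly visible in the bin there.
- **Cap:** I gripped the cap of the smaller olive canister across two flats. The first direction I tried, anticlockwise seen from above, turned freely with almost no moment. I took it through about 82 degrees and did not need to try clockwise.
- **Lift:** The cap came off without resistance and ended about 100 mm above its seat by the arm's reading.

**Last checks:**
- The jaw opening was 49.9 mm, which matches the cap's 50 mm flats.
- The tool was tilted less than 0.4 degrees, and the arm was at rest.
- The outside force was about 1 N.
- In the last picture, taken about 3 mm lower, the cap touched nothing else. The network put its underside about 94 mm above the shoulder there, where the arm's reading gave 97 mm, which is within its error.
- The screwdriver, tape roll and red case looked untouched. I did not measure their positions again.

The arm drifted up to about 20 mm off during some fast free moves. I corrected this each time before gripping, and no contact showed in the force readings or pictures.

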